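Close the toolmark casting mould and hold it pressed

TASK

Use the red-handled pry blade to lever up the yellow hinged dust cover of the casting mould and swing it back until it leans past upright, then lay the blade down on the bench. Fit the loose blue upper mould half onto the two dowels of the lower half (large hole on large dowel) until the faces meet flush. Finish while still holding it: the gripper keeps the pair pressed firmly together, with 10 N or more of push, the cover still open and the other things on the bench left where they are.

Things in the scene. Friction and masses are not known exactly. Their poses are not given: they have to be found in the camera images.
- mould: fixed casting mould (all sizes in mm). Origin: centre of the underside of its dark base plate (150 x 110 x 10 high) on the bench; x runs from the front (lip) side, turned roughly to the robot, to the hinge side; z up. On it: aluminium lower half 90 x 64; a front wall at x = -55 to -49, 84 wide, top 44 above the bench; hinge posts 12 square at x = 66, y = +-40, 54 high
- mould_face (a point): centre of the lower half's joint face, 34 mm above the bench, axes as the mould's. Two steel dowels stand 14 above this face (lowest 8 straight, then tapering by 2.5 in radius): large, 12 diameter, at x = -29; small, 8 diameter, at x = +29; both at y = 0
- big_dowel (a point): top centre of the large dowel (48 mm above the bench), hidden under the cover at the start
- cover_hinge (a point): centre of the cover's hinge axis: x = 62, y = 0, 54 above the bench in the mould's frame; the axis runs along the mould's y
- cover (a joint): angle of the yellow cover, rad: 0 = closed (level), pi/2 = upright, stop at 2.4. The stiff hinge stays wherever it is left; about 1.2 N upwards at the lip lifts it
- cover_lip (a point): middle of the lower front edge of the yellow cover, 129 mm from the hinge, 52 above the bench when closed. Plate 127 x 90 x 4 thick, black strip along the front edge, side skirts 15 deep. Closed, it overhangs the front wall by 12 mm (free below down to the base plate) and leaves a slot 8 high over the wall
- upper_half: loose blue upper mould half (mm), 0.18 to 0.35 kg, flat on the bench, joint face down. Origin: centre of that face; z up. Plate 84 (x) x 58 (y) x 16 high with two through holes at y = 0: 13.6 diameter at x = -29, 9.6 diameter at x = +29. A black grip block 26 (x) x 16 (y) stands on its centre, 16 to 46 above the face. Seated, its origin and x axis match mould_face
- blade: loose pry blade (mm), about 0.11 kg, flat on the bench. Origin: underside where handle and blade meet; x points to the tip, z up. Red handle 100 long (x = -100 to 0), 20 wide, 26 high; flat dark steel blade 80 long, 22 wide, 3 thick, its underside level with the handle's underside. Balances about 15 behind the origin
- blade_tip (a point): middle of the blade's tip edge, x = 80, 1.5 above the blade's underside
- blade_handle (a point): middle of the handle 15 behind the origin, 13 above the underside; a good place to grip, across y
- sample_jar: bystander: jar with white cap, 48 mm diameter, 65 high; origin centre of the underside
- loupe: bystander: black loupe, 42 mm diameter, 38 high; origin centre of the underside
- evidence_tin: bystander: flat aluminium tin, 72 mm diameter, 26 high; origin centre of the underside
- torch: bystander: black torch, 110 x 26 x 26 mm; origin centre of the underside
- scale_block: bystander: brass scale block, 60 x 25 x 15 mm; origin centre of the underside
- swab_cup: bystander: white cup, 68 mm diameter, 85 high; origin centre of the underside
There are look-alikes about, which are no part of the job. Of the things shaped like the blade, the red one is meant. Leave any white look-alike of the mould alone.

How it is judged:
By the outcome, as a careful person would: the job done as asked, in the order asked, and still so for the second after the job is handed in, while the arm keeps its last pose, push and grip.
It also fails if it takes over 72 s, if anything falls off the work surface, if the arm or the gripper's body presses on something with over 40 N, if the wrist force passes 120 N, or if a joint passes its speed limit or range.

ROBOT

A 6-joint arm with a two-finger parallel gripper is mounted at the origin on the work surface. World frame = base frame: x ahead of the robot, y to its left, z up, the work surface at z = 0. Lengths are in m, angles in rad, forces in N, time in s.
With the tool pointing down it reaches from about 0.25 to 0.775 m from the base axis. Payload 4 kg.
Tool frame: the origin (TCP) lies at the very end of the fingers, on their centre line; the grasp point (between the pads) lies 19 mm behind it (robot.hold_point_z is the distance from the TCP to the grasp point, in m); z points along the fingers, y is the line along which they close (so a half turn about z gives the same grasp; the last joint's range is limited). The gripper opens to 94 mm and grips with 3 to 60 N. Pads are 16 mm wide; open, the fingers measure 119 mm over their backs; the gripper's body (75 mm by 177 mm) begins 78 mm behind the grasp point.
Start: joints at [1.086, 0.087, 1.371, -0, 1.684, -0.103], TCP at [0.205, 0.51, 0.206] pointing down, gripper open.
Joint ranges: [-3.1, 3.1], [-0.76, 2.03], [0.27, 2.55], [-1.08, 4.22], [0.17, 2.65], [-2.57, 2.57]. Speed limits (rad/s): [2.79, 2.79, 3.14, 3.14, 3.14, 3.14].

INTERFACE

Orientations are given as [roll, pitch, yaw] about the fixed x, y, z axes, in that order (R = Rz(yaw) Ry(pitch) Rx(roll)).
In Python, from bench import robot gives the robot as it stands.
- The arm moves only by the tool carry_out, never from a script. Its argument "steps" is a list of rows, each a list of 3 entries, a list of its own where there are three numbers: the shift along the tool's x, y, z in m, then the turn about the tool's z in units of 10 degrees (1.0 is 10 degrees), then the closure, from -1 (fully open) to 1 (shut). In form: [[[tx, ty, tz], roll, jaw], ...]. A call has 1 to 10 rows; each row is the pose to reach, as a shift and turn from the pose commanded when the call began, along the tool's axes at that moment; what a row does not reach only later rows make up. A row lasts 1/8 s, in which the tool goes at most 62.5 mm and 10.7 degrees, less where a joint would pass 70% of its speed; a pose out of reach is approached as far as the arm can. A call with a gripper value outside its range is refused whole. The fingers move at their own pace and stop on an object; the grip force is fixed at half the most. Time passes only in rows, so rows that repeat a pose let the fingers close. It gives the time, the measured TCP pose, the force, the opening and the grip force at its end, in the units of the state.
- robot.get_obs(): the state, without advancing time (a new reading comes with each control period).
- robot.snapshot(name): name is "scene" or "top"; returns a dict with "image" (420x560x3 uint8, red, green, blue), "z_map" (420x560 float32, m along the optical axis (not along the pixel's ray), 0 where there is no reading), "mtx" (3x3 intrinsics, pixels), "R" (3x3) and "t" (3): a world point X has camera coordinates R X + t. Camera axes: x right, y down, z forward; pixel columns grow to the right and rows downward; lengths in m; the calibration is good to about 2 mm. A picture is of the moment at which its call begins.
- robot.close_job(): hands the job in; it is judged then, once.
The state is a dict: "time": time; "joint_positions": joint angles; "qvel": joint speeds; "joint_torque": joint torques, N m; "tool_pos": TCP position; "ee_rot": TCP orientation; "wrist_force": force on the tool from outside, world axes, zero at the start; "wrist_torque": the same for the moment, N m; "width": finger opening in m; "finger_force": force on a finger pad.
Only numpy, scipy, OpenCV 4.12 (cv2) and the standard library are available. Lean on these libraries where they do the work, as an engineer would, in place of code of your own. Each camera call takes 0.05 s, during which the arm holds its last target. There are 200 camera calls.

## Working session

There is one attempt and no reset: what is moved stays moved. The work goes in short steps, Python scripts to look and compute and a tool call to move; the robot and the scene stay as the last step left them, time stands still between calls to the robot, and variables do not carry over. Pictures are saved under pics/ and viewed, at most 10 in all, crops included, and the job is handed in when it is done.

Besides the shell and the picture viewer there is one more tool, called after "Request:" by a JSON object that holds its "method" and its "body". carry_out: Moves the arm, as the interface text tells. Its arguments: {"type":"object","properties":{"steps":{"type":"array","items":{"type":"array"}}},"required":["steps"]}

```bash
mkdir -p pics; ls; cat > h.py <<'E'
import numpy as np, cv2
from bench import robot
def snap(n):
    s=robot.snapshot(n); np.savez(f'{n}.npz',**s); return s
def load(n): return dict(np.load(f'{n}.npz'))
def cloud(s):
    z=s['z_map']; v,u=np.mgrid[:z.shape[0],:z.shape[1]]
    p=np.stack([u,v,np.ones_like(u)],-1)@np.linalg.inv(s['mtx']).T*z[...,None]
    return (p-s['t'])@s['R']
def ray(s,uv,zp):
    d=s['R'].T@np.linalg.inv(s['mtx'])@np.array([*uv,1.]); c=-s['R'].T@s['t']
    return c+d*(zp-c[2])/d[2]
def proj(s,X):
    q=s['mtx']@(s['R']@np.array(X)+s['t']); return q[:2]/q[2]
def save(n,im,sc=1):
    cv2.imwrite(f'pics/{n}.png',cv2.resize(im[...,::-1],None,fx=sc,fy=sc))
E
python3 - <<'E'
from h import *
a=snap('scene');b=snap('top')
save('s0',a['image'],1.4);save('t0',b['image'],1.4)
for s in (a,b): print(s['mtx'].round(1).tolist(),(-s['R'].T@s['t']).round(3),s['R'].round(2).tolist())
print(robot.get_obs())
E
```

```text
pics
[[513.4, 0.0, 284.2], [0.0, 513.4, 208.9], [0.0, 0.0, 1.0]] [1.231 0.598 1.158] [[-0.63, 0.78, -0.01], [0.6, 0.47, -0.65], [-0.5, -0.42, -0.76]]
[[450.2, 0.0, 279.4], [0.0, 450.2, 211.6], [0.0, 0.0, 1.0]] [ 0.331 -0.002  1.276] [[-0.02, -1.0, -0.0], [-0.99, 0.02, -0.13], [0.13, -0.0, -0.99]]
{'time': 0.1, 'joint_positions': array([ 1.08589427e+00,  8.79274167e-02,  1.37208977e+00,  7.27080562e-06,
        1.68360061e+00, -1.03116542e-01]), 'qvel': array([-0.00025083, -0.00109878, -0.00475569,  0.0005462 , -0.00062433,
        0.00086962]), 'joint_torque': array([ 1.88633334e-03, -3.41248763e+01, -3.03300333e+01,  7.19983620e-02,
        3.04760481e-02, -1.10895703e-04]), 'tool_pos': array([0.20469886, 0.50996088, 0.20440268]), 'ee_rot': array([-3.13957901e+00, -2.15644136e-04,  2.75980774e+00]), 'wrist_force': array([-0.05274227, -0.12857994,  0.30906983]), 'wrist_torque': array([0.00091823, 0.00914689, 0.02309813]), 'finger_force': 0.0, 'width': 0.09404502241359382}
```

View pics/s0.png

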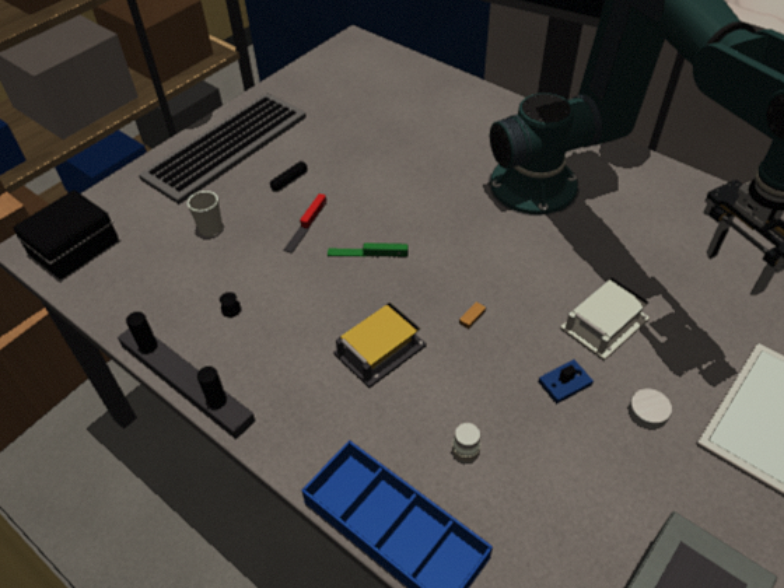

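View pics/t0.png

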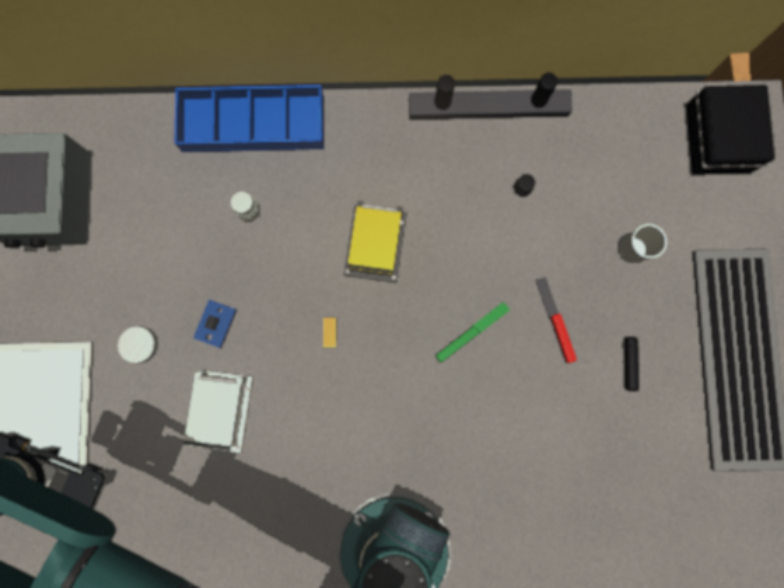

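```bash
cat > m.py <<'E'
from h import *
def rect(s,mask,zp,roi):
    u0,v0,u1,v1=roi; m=np.zeros(mask.shape,np.uint8); m[v0:v1,u0:u1]=mask[v0:v1,u0:u1]
    n,l,st,_=cv2.connectedComponentsWithStats(m); k=1+np.argmax(st[1:,4]); m=(l==k).astype(np.uint8)
    c=max(cv2.findContours(m,0,cv2.CHAIN_APPROX_NONE)[0],key=cv2.contourArea)[:,0]
    P=np.array([ray(s,p,zp)[:2] for p in c]).astype(np.float32)*1000
    (cx,cy),(w,h),a=cv2.minAreaRect(P)
    if w<h: w,h,a=h,w,a+90
    return np.round([cx,cy,w,h,(a+90)%180-90],1), st[k]
E
python3 - <<'E'
from m import *
rois={'top':dict(y=(230,130,310,210),r=(380,200,420,270),b=(130,205,175,255)),'scene':dict(y=(230,210,310,280),r=(205,130,240,170),b=(375,250,430,290))}
for n in ('top','scene'):
    s=load(n); hsv=cv2.cvtColor(s['image'],cv2.COLOR_RGB2HSV); H,S,V=cv2.split(hsv)
    M=dict(y=((H>20)&(H<33)&(S>120)),r=(((H<6)|(H>172))&(S>140)),b=((H>100)&(H<125)&(S>110)))
    for k,zp in dict(y=.056,r=.026,b=.016).items(): print(n,k,*rect(s,M[k].astype(np.uint8),zp,rois[n][k]))
t=load('top')['image'];s=load('scene')['image']
A=[t[205:255,120:190],t[135:215,235:315],t[190:265,370:430],s[245:295,375:435]]
A=[cv2.resize(x,(390,290),interpolation=cv2.INTER_CUBIC) for x in A]
save('c1',np.vstack([np.hstack(A[:2]),np.hstack(A[2:])]))
for n in('top','scene'):
    c=cloud(load(n)); 
    if n=='top': print(c[185,267],c[170,267],c[231,152],c[300,300])
    else: print(c[240,270],c[271,404])
E
```

```text
top y [609.   26.  119.4  91.2  -9.6] [ 249  147   38   46 1372]
top r [ 405.5 -343.5   98.2   21.2   16.4] [394 224  18  35 268]
top b [450.3 351.1  78.9  55.  -21.8] [139 215  29  33 435]
scene y [610.6  30.6 122.   99.4  -8.6] [ 243  218   56   45 1234]
scene r [ 414.3 -337.5  114.6   28.7   16.7] [215 138  18  25 198]
scene b [454.7 353.9  88.3  61.  -22.3] [385 257  38  30 564]
[0.56585536 0.02785648 0.05688185] [0.60890547 0.02718229 0.05289274] [0.44735038 0.3472642  0.03967155] [ 0.24899629 -0.05685313 -0.00234968]
[0.61776419 0.03182587 0.05857589] [0.46191507 0.35691221 0.02985548]
```

View pics/c1.png

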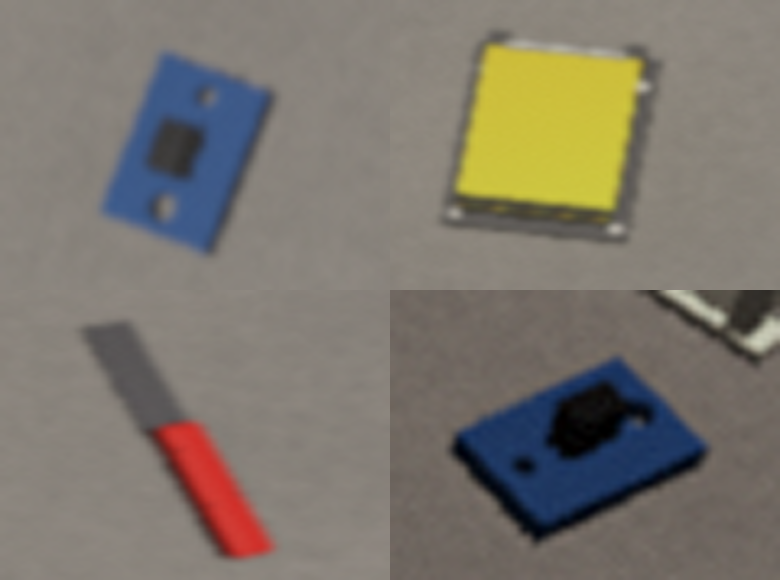

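Top view: blue half at px (213,323) with its large hole towards the robot. The yellow cover's black lip is at px (373,272), also on the robot side, and the red blade tip is at px (543,282), pointing away. I have enough to start moving.

```bash
cat > g.py <<'E'
from h import *
MO=np.array([.609,.026]); MY=-9.3   # mould origin, yaw
def mw(x,y=0,MO=MO,MY=MY):
    a=np.radians(MY); return MO+np.array([[np.cos(a),-np.sin(a)],[np.sin(a),np.cos(a)]])@np.array([x,y])
def delta(*targets):   # (x,y,z,yawdeg) world m
    o=robot.get_obs(); p=o['tool_pos']; yaw=o['ee_rot'][2]
    ex=np.array([np.cos(yaw),np.sin(yaw),0]);ey=np.array([np.sin(yaw),-np.cos(yaw),0])
    print('t%.2f'%o['time'],p.round(4),np.degrees(o['ee_rot']).round(1),'w%.4f'%o['width'],'F',o['wrist_force'].round(1),'g%.1f'%o['finger_force'])
    for T in targets:
        d=np.array(T[:3])-p; r=(np.degrees(yaw)-T[3]+180)%360-180
        print('->',np.round([d@ex,d@ey,-d[2]],4).tolist(),'roll %.3f'%(r/10))
E
python3 -c "
from g import *
delta((.442,-.3328,.15,16.4))"
```

```text
t0.10 [0.2047 0.51   0.2044] [-179.9   -0.   158.1] w0.0940 F [-0.1 -0.1  0.3] g0.0
-> [-0.5342, -0.6937, 0.0544] roll 14.173
```

Request:
{"method": "carry_out", "body": {"steps": [[[-0.267,-0.347,0.0],7,-1],[[-0.267,-0.347,0.0],7,-1],[[-0.267,-0.347,0.0],7,-1],[[-0.267,-0.347,0.0],7,-1],[[-0.267,-0.347,0.0],7,-1],[[-0.267,-0.347,0.0],7,-1],[[-0.534,-0.694,0.054],14.17,-1],[[-0.534,-0.694,0.054],14.17,-1],[[-0.534,-0.694,0.054],14.17,-1],[[-0.534,-0.694,0.054],14.17,-1]]}}

```text
time: 1.35
tool_pos: [0.3736, -0.0919, 0.1783]
ee_rot: [3.141, -0.001, 0.878]
wrist_force: [1.2, -0.1, -0.5]
width: 0.0941
finger_force: 0.0
```

```bash
python3 -c "
from g import *
delta((.442,-.3328,.15,16.4))"
```

```text
t1.35 [ 0.3736 -0.0919  0.1783] [180.   -0.   50.3] w0.0941 F [ 1.2 -0.1 -0.5] g0.0
-> [-0.1417, 0.2065, 0.0283] roll 3.390
```

Request:
{"method": "carry_out", "body": {"steps": [[[-0.142,0.2065,0.028],3.4,-1],[[-0.142,0.2065,0.028],3.4,-1],[[-0.142,0.2065,0.028],3.4,-1],[[-0.142,0.2065,0.028],3.4,-1],[[-0.142,0.2065,0.028],3.4,-1],[[-0.142,0.2065,0.028],3.4,-1],[[-0.142,0.2065,0.028],3.4,-1]]}}

```text
time: 2.22
tool_pos: [0.4436, -0.3292, 0.1514]
ee_rot: [3.141, -0.001, 0.293]
wrist_force: [0.0, 1.2, 0.3]
width: 0.0937
finger_force: 0.0
```

```bash
python3 - <<'E'
from g import *
from m import *
delta((.442,-.3328,.06,16.4),(.442,-.3328,.003,16.4))
# refine the handle: scene view, top-face edges only by brightness
for n in ('top','scene'):
    s=load(n); c=cloud(s); hsv=cv2.cvtColor(s['image'],cv2.COLOR_RGB2HSV); H,S,V=cv2.split(hsv)
    m=((H<6)|(H>172))&(S>140); m[:, :200]=0
    if n=='scene': m[:, 240:]=0; m[170:]=0;m[:130]=0
    else: m[:,420:]=0;m[:200]=0;m[270:]=0
    P=c[m]; P=P[P[:,2]>.018]; print(n,len(P),P.mean(0).round(4)) if len(P) else None
E
```

```text
t2.23 [ 0.4436 -0.3292  0.1514] [180.   -0.   16.8] w0.0937 F [0.  1.2 0.3] g0.0
-> [-0.0025, 0.003, 0.0914] roll 0.039
-> [-0.0025, 0.003, 0.1484] roll 0.039
top 252 [ 0.4048 -0.3406  0.0392]
scene 150 [ 0.4145 -0.3356  0.0337]
```

Request:
{"method": "carry_out", "body": {"steps": [[[-0.001,0.001,0.06],0,-1],[[-0.001,0.001,0.1],0,-1],[[-0.001,0.001,0.13],0,-1],[[-0.001,0.001,0.14],0,-1],[[-0.001,0.001,0.143],0,-1],[[-0.001,0.001,0.143],0,-1]]}}

```text
time: 2.98
tool_pos: [0.4438, -0.3323, 0.0094]
ee_rot: [3.139, -0.002, 0.292]
wrist_force: [0.1, -0.1, 0.1]
width: 0.0941
finger_force: 0.0
```

```bash
python3 - <<'E'
from g import *
delta((.442,-.3328,.003,16.4))
E
```

```text
t2.98 [ 0.4438 -0.3323  0.0094] [ 1.799e+02 -1.000e-01  1.670e+01] w0.0941 F [ 0.1 -0.1  0.1] g0.0
-> [-0.0019, -0.0, 0.0064] roll 0.033
```

Request:
{"method": "carry_out", "body": {"steps": [[[-0.002,0.0,0.006],0.03,-1],[[-0.002,0.0,0.006],0.03,-1],[[-0.002,0.0,0.006],0.03,1],[[-0.002,0.0,0.006],0.03,1],[[-0.002,0.0,0.006],0.03,1],[[-0.002,0.0,0.006],0.03,1],[[-0.002,0.0,0.006],0.03,1],[[-0.002,0.0,0.006],0.03,1],[[-0.002,0.0,0.006],0.03,1],[[-0.002,0.0,0.006],0.03,1]]}}

```text
time: 4.22
tool_pos: [0.441, -0.3325, 0.0017]
ee_rot: [3.141, -0.0, 0.286]
wrist_force: [0.5, -0.0, -1.5]
width: 0.0201
finger_force: 30.0
```

```bash
python3 - <<'E'
from g import *
delta((.442,-.3328,.15,16.4))
E
```

```text
t4.22 [ 0.441  -0.3325  0.0017] [180.   -0.   16.4] w0.0201 F [ 0.5 -0.  -1.5] g30.0
-> [0.0009, 0.0006, -0.1483] roll -0.000
```

Request:
{"method": "carry_out", "body": {"steps": [[[0,0,-0.04],0,1],[[0,0,-0.09],0,1],[[0,0,-0.12],0,1],[[0,0,-0.12],0,1]]}}

```text
time: 4.72
tool_pos: [0.4424, -0.3336, 0.1246]
ee_rot: [3.136, -0.003, 0.286]
wrist_force: [0.3, 0.2, -1.6]
width: 0.0196
finger_force: 30.0
```

```bash
python3 - <<'E'
from g import *
delta((*mw(-208),.12,-9.3))
E
```

```text
t4.72 [ 0.4424 -0.3336  0.1246] [179.7  -0.2  16.4] w0.0196 F [ 0.3  0.2 -1.6] g30.0
-> [-187.1642, -90.4957, 0.0046] roll 2.570
```

```bash
sed -i 's/@np.array(\[x,y\])$/@np.array([x,y])\/1000/' g.py; python3 - <<'E'
from g import *
delta((*mw(-208),.12,-9.3))
E
```

```text
t4.72 [ 0.4424 -0.3336  0.1246] [179.7  -0.2  16.4] w0.0196 F [ 0.3  0.2 -1.6] g30.0
-> [0.074, -0.3881, 0.0046] roll 2.570
```

Request:
{"method": "carry_out", "body": {"steps": [[[0.074,-0.388,0.0],2.57,1],[[0.074,-0.388,0.0],2.57,1],[[0.074,-0.388,0.0],2.57,1],[[0.074,-0.388,0.0],2.57,1],[[0.074,-0.388,0.0],2.57,1],[[0.074,-0.388,0.0],2.57,1],[[0.074,-0.388,0.0],2.57,1],[[0.074,-0.388,0.0],2.57,1],[[0.074,-0.388,0.0],2.57,1],[[0.074,-0.388,0.0],2.57,1]]}}

```text
time: 5.98
tool_pos: [0.4023, 0.0597, 0.121]
ee_rot: [3.141, 0.001, -0.164]
wrist_force: [1.1, 0.4, -1.7]
width: 0.0198
finger_force: 30.0
```

```bash
python3 - <<'E'
from g import *
a=snap('scene');b=snap('top')
A=[b['image'][120:270,200:340],a['image'][180:300,200:340]]
A=[cv2.resize(x,(390,420),interpolation=cv2.INTER_CUBIC) for x in A]
save('c2',np.hstack(A))
delta((*mw(-208),.036,-9.3))
for s in(a,b): print(proj(s,[*mw(-115),.12]),proj(s,[*mw(-67),.052]))
E
```

```text
t6.08 [0.4025 0.0598 0.1214] [180.    0.   -9.4] w0.0197 F [ 0.5  0.4 -0.6] g30.0
-> [0.0012, -0.0, 0.0854] roll -0.012
[301.91697954 200.24815692] [288.91126968 225.3574649 ]
[260.36842294 207.22453377] [263.94686973 193.60290048]
```

View pics/c2.png

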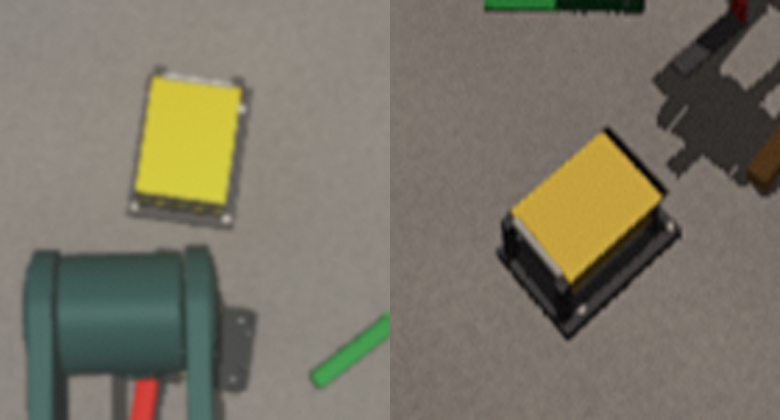

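Request:
{"method": "carry_out", "body": {"steps": [[[0.001,0,0.04],0,1],[[0.001,0,0.075],0,1],[[0.001,0,0.084],0,1],[[0.015,0,0.084],0,1],[[0.03,0,0.084],0,1],[[0.036,0,0.084],0,1],[[0.036,0,0.084],0,1]]}}

```text
time: 6.95
tool_pos: [0.4391, 0.0548, 0.0384]
ee_rot: [-3.141, -0.001, -0.163]
wrist_force: [0.3, 0.3, -1.5]
width: 0.0198
finger_force: 30.0
```

```bash
python3 - <<'E'
from g import *
a=snap('scene')
save('c3',cv2.resize(a['image'][165:265,235:355],(780,600),interpolation=cv2.INTER_CUBIC))
delta((*mw(-173),.038,-9.3))
f=lambda X:((proj(a,X)-[235,165]+.5)*6.5).round(0)
p=robot.get_obs()['tool_pos']; e=mw(1)-mw(0)
for k in (85,93,101): print(k,f([*(p[:2]+e*k),p[2]]))
print('lip',f([*mw(-67),.052]), 'fingertip',f(p))
E
```

```text
t7.00 [0.4384 0.0549 0.0381] [-180.    -0.    -9.3] w0.0197 F [ 0.7 -0.2 -1.8] g30.0
-> [0.0, 0.0009, 0.0001] roll -0.001
85 [392. 391.]
93 [378. 401.]
101 [364. 411.]
lip [354. 396.] fingertip [534. 290.]
```

View pics/c3.png

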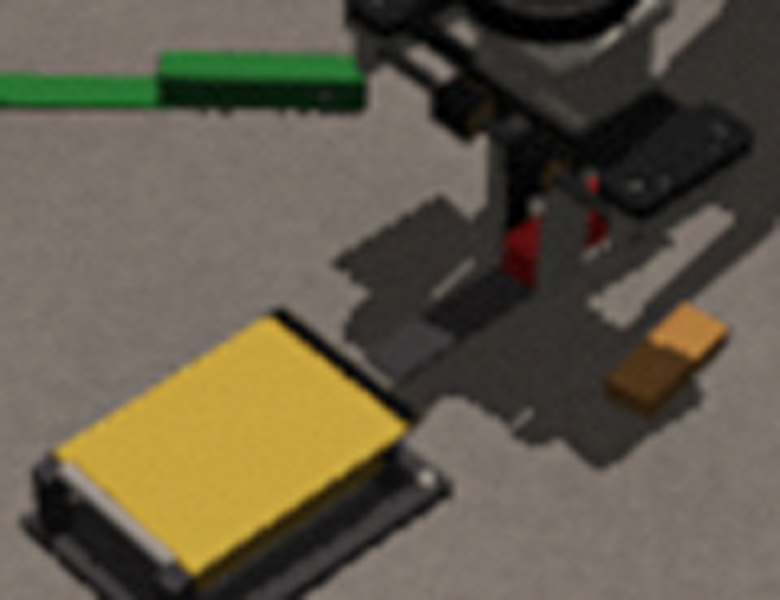

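```bash
python3 - <<'E'
from g import *
a=load('scene'); c=cloud(a)
for n,q in dict(blade1=(495,295),blade2=(465,310),blade3=(430,335),blade4=(405,350),blade5=(385,365),tipc=(375,362),cover=(240,440),ground=(200,250),shadow=(520,370),green=(240,70)).items():
    u=np.array(q)/6.5+[235,165]-.5; i=np.round(u).astype(int)
    w=c[i[1]-1:i[1]+2,i[0]-1:i[0]+2].reshape(-1,3); print(n,i,np.median(w,0).round(4))
E
```

```text
blade1 [311 210] [0.4528 0.0464 0.04  ]
blade2 [306 212] [0.4416 0.019  0.0011]
blade3 [301 216] [0.4859 0.0365 0.0374]
blade4 [297 218] [0.4785 0.0135 0.0065]
blade5 [294 221] [0.5151 0.0325 0.0398]
tipc [292 220] [ 4.89e-01  4.80e-03 -2.00e-04]
cover [271 232] [0.5941 0.0162 0.0582]
ground [265 203] [ 0.4893 -0.0984  0.0021]
shadow [314 221] [0.4546 0.0574 0.0035]
green [271 175] [ 0.4074 -0.1432  0.0276]
```

```bash
python3 - <<'E'
from g import *
a=load('scene'); c=cloud(a); p=robot.get_obs()['tool_pos']
R=np.array([mw(1)-mw(0),mw(0,1)-mw(0)])*1000
q=c[200:245,270:330].reshape(-1,3); l=(q[:,:2]-p[:2])@R.T*1000; z=q[:,2]*1000
m=(abs(l[:,1])<16)&(l[:,0]>10)&(l[:,0]<125)&(z>25)
for r in sorted(np.c_[l[m],z[m]].round(0).tolist()): print(r,end=' ')
E
```

```text
[10.0, -14.0, 70.0] [10.0, -14.0, 74.0] [10.0, -10.0, 65.0] [10.0, -4.0, 47.0] [10.0, 7.0, 53.0] [10.0, 12.0, 49.0] [11.0, -13.0, 58.0] [11.0, -9.0, 74.0] [11.0, -4.0, 53.0] [11.0, 0.0, 43.0] [11.0, 0.0, 47.0] [11.0, -0.0, 56.0] [11.0, 3.0, 63.0] [11.0, 4.0, 55.0] [11.0, 8.0, 62.0] [11.0, 12.0, 57.0] [11.0, 15.0, 78.0] [11.0, 15.0, 82.0] [11.0, 15.0, 90.0] [12.0, -7.0, 43.0] [12.0, -4.0, 62.0] [12.0, -3.0, 46.0] [12.0, 1.0, 54.0] [12.0, 5.0, 62.0] [12.0, 6.0, 40.0] [13.0, -7.0, 73.0] [13.0, 6.0, 45.0] [13.0, 6.0, 50.0] [13.0, 6.0, 55.0] [13.0, 10.0, 49.0] [13.0, 10.0, 62.0] [14.0, -8.0, 43.0] [14.0, -1.0, 62.0] [14.0, -0.0, 41.0] [14.0, 2.0, 65.0] [14.0, 11.0, 42.0] [15.0, -4.0, 43.0] [15.0, 9.0, 41.0] [16.0, -11.0, 38.0] [16.0, -3.0, 40.0] [17.0, -6.0, 38.0] [17.0, 3.0, 38.0] [17.0, 6.0, 44.0] [18.0, 8.0, 42.0] [19.0, -4.0, 46.0] [19.0, 1.0, 42.0] [19.0, 4.0, 44.0] [19.0, 13.0, 43.0] [20.0, -7.0, 40.0] [21.0, 11.0, 43.0] [22.0, -0.0, 43.0] [22.0, 12.0, 41.0] [23.0, -7.0, 42.0] [23.0, 5.0, 39.0] [23.0, 5.0, 44.0] [23.0, 9.0, 43.0] [24.0, -2.0, 38.0] [24.0, 10.0, 41.0] [25.0, -10.0, 4
[... 3530 characters left out ...]
9.0] [115.0, 9.0, 58.0] [116.0, -14.0, 59.0] [116.0, 2.0, 56.0] [116.0, 14.0, 58.0] [117.0, -9.0, 60.0] [117.0, -5.0, 60.0] [117.0, -1.0, 58.0] [117.0, 4.0, 63.0] [117.0, 7.0, 57.0] [117.0, 12.0, 57.0] [118.0, -12.0, 58.0] [118.0, 13.0, 55.0] [119.0, -7.0, 59.0] [119.0, 6.0, 58.0] [119.0, 10.0, 58.0] [120.0, -14.0, 62.0] [120.0, -9.0, 58.0] [120.0, -2.0, 56.0] [120.0, 2.0, 59.0] [121.0, -13.0, 59.0] [121.0, -4.0, 59.0] [121.0, -0.0, 62.0] [121.0, 16.0, 55.0] [122.0, -12.0, 56.0] [122.0, -8.0, 56.0] [122.0, 5.0, 56.0] [122.0, 5.0, 59.0] [122.0, 14.0, 59.0] [123.0, -15.0, 55.0] [123.0, -3.0, 57.0] [123.0, 10.0, 60.0] [124.0, -9.0, 58.0] [124.0, 3.0, 59.0] [124.0, 11.0, 58.0] [125.0, 0.0, 57.0]
```

```bash
python3 - <<'E'
import numpy as np
for th,r in [(.08,120),(.15,120),(.25,118),(.35,117),(.6,113),(.85,110),(1.1,108),(1.35,105),(1.6,103),(1.85,100),(2.1,98),(2.2,97)]:
    c,s=np.cos(th),np.sin(th); print(th,round(62-r*c-2*s+80,1),round(54+r*s-2*c-39,1))
E
```

```text
0.08 22.2 22.6
0.15 23.0 31.0
0.25 27.2 42.3
0.35 31.4 53.2
0.6 47.6 77.2
0.85 67.9 96.3
1.1 91.2 110.3
1.35 117.1 117.0
1.6 143.0 118.0
1.85 167.6 111.7
2.1 189.7 100.6
2.2 197.5 94.6
```

Request:
{"method": "carry_out", "body": {"steps": [[[0.01,0,0],0,1],[[0.021,0,0],0,1],[[0.021,0,0],0,1],[[0.021,0,-0.006],0,1],[[0.021,0,-0.012],0,1],[[0.021,0,-0.017],0,1],[[0.022,0,-0.022],0,1],[[0.023,0,-0.027],0,1],[[0.023,0,-0.031],0,1],[[0.023,0,-0.031],0,1]]}}

```text
time: 8.25
tool_pos: [0.4611, 0.0512, 0.0692]
ee_rot: [-3.141, -0.001, -0.162]
wrist_force: [-0.8, -0.5, -0.5]
width: 0.0198
finger_force: 30.0
```

```bash
cat > lvl.py <<'E'
from g import *
a=snap('scene'); c=cloud(a); p=robot.get_obs()['tool_pos']; delta()
R=np.array([mw(1)-mw(0),mw(0,1)-mw(0)])*1000
q=c[120:300,200:340]; im=a['image'][120:300,200:340]
L=(q[...,:2]-MO)@R.T*1000; z=q[...,2]*1000
hsv=cv2.cvtColor(im,cv2.COLOR_RGB2HSV); y=(hsv[...,0]>18)&(hsv[...,0]<33)&(hsv[...,1]>120)&(abs(L[...,1])<60)&(abs(L[...,0])<200)&(z>30)
X=L[...,0][y];Z=z[y]
pts=np.c_[X,Z]
if len(pts)>20:
    cc=np.median(pts,0); vx,vy,x0,y0=cv2.fitLine(pts.astype(np.float32),cv2.DIST_HUBER,0,.01,.01).ravel()
    print('cover n',len(pts),'x',np.percentile(X,[2,98]).round(),'z',np.percentile(Z,[2,98]).round(),'line slope deg',np.degrees(np.arctan2(vy,vx)).round(1))
l=(q[...,:2]-p[:2])@R.T*1000
m=(abs(l[...,1])<9)&(l[...,0]>15)&(l[...,0]<92)&(abs(z-1000*p[2])<25)&~y
if m.sum()>10: print('blade slope',np.polyfit(l[...,0][m],z[m]-1000*p[2],1).round(3),l[...,0][m].max().round(),m.sum())
E
python3 lvl.py
```

```text
t8.30 [0.4612 0.0512 0.0691] [-1.8e+02 -1.0e-01 -9.3e+00] w0.0198 F [ 0.1  0.4 -1.4] g30.0
cover n 1364 x [-58.  57.] z [53. 78.] line slope deg -9.1
blade slope [0.037 1.654] 92.0 132
```

Request:
{"method": "carry_out", "body": {"steps": [[[0.004,0,-0.011],0,1],[[0.008,0,-0.022],0,1],[[0.016,0,-0.035],0,1],[[0.025,0,-0.046],0,1],[[0.035,0,-0.056],0,1],[[0.045,0,-0.065],0,1],[[0.056,0,-0.073],0,1],[[0.068,0,-0.079],0,1],[[0.068,0,-0.079],0,1]]}}

```text
time: 9.43
tool_pos: [0.5294, 0.0399, 0.1483]
ee_rot: [-3.141, -0.002, -0.163]
wrist_force: [-0.4, -0.3, -0.7]
width: 0.0198
finger_force: 30.0
```

```bash
python3 lvl.py
```

```text
t9.47 [0.5286 0.04   0.1478] [-1.8e+02 -1.0e-01 -9.3e+00] w0.0198 F [ 0.4 -0.3 -1.1] g30.0
cover n 1276 x [ 4. 61.] z [ 60. 174.] line slope deg -63.8
blade slope [0.05  1.449] 90.0 132
```

Request:
{"method": "carry_out", "body": {"steps": [[[0.013,0,-0.004],0,1],[[0.026,0,-0.007],0,1],[[0.039,0,-0.008],0,1],[[0.052,0,-0.008],0,1],[[0.064,0,-0.005],0,1],[[0.076,0,-0.001],0,1],[[0.088,0,0.004],0,1],[[0.098,0,0.01],0,1],[[0.106,0,0.016],0,1],[[0.106,0,0.016],0,1]]}}

```text
time: 10.72
tool_pos: [0.6322, 0.023, 0.1303]
ee_rot: [3.141, 0.002, -0.163]
wrist_force: [-0.1, 0.7, -1.0]
width: 0.0198
finger_force: 30.0
```

```bash
python3 lvl.py; python3 -c "
from g import *
s=snap('top');a=load('scene')
A=[s['image'][100:230,210:340],a['image'][140:290,220:350]]
save('c4',np.hstack([cv2.resize(x,(390,420),interpolation=cv2.INTER_CUBIC) for x in A]))"
```

```text
t10.78 [0.6321 0.023  0.1308] [ 1.8e+02  1.0e-01 -9.3e+00] w0.0197 F [-0.3 -0.7 -1.3] g30.0
cover n 508 x [ 54. 141.] z [ 67. 247.] line slope deg 51.8
blade slope [-0.004  2.26 ] 92.0 172
```

View pics/c4.png

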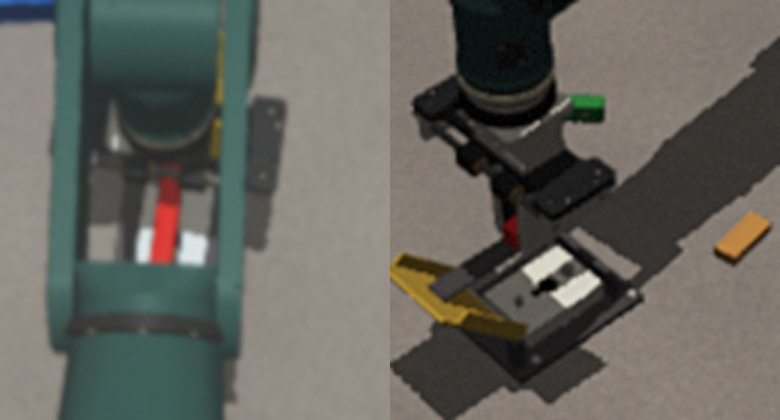

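Scene view: the cover leans back past upright (crop px 440,300) and the dowels are now exposed (crop px 570,268 and 518,300). Next I'll retract the blade and lay it down.

Request:
{"method": "carry_out", "body": {"steps": [[[-0.04,0,0],0,1],[[-0.08,0,0],0,1],[[-0.12,0,0],0,1],[[-0.17,0,0],0,1],[[-0.17,0,0],0,1]]}}

```text
time: 11.45
tool_pos: [0.4613, 0.0512, 0.1314]
ee_rot: [-3.142, 0.001, -0.161]
wrist_force: [-0.1, -0.9, -0.8]
width: 0.0198
finger_force: 30.0
```

```bash
python3 -c "
from g import *
delta((.441,-.3325,.12,16.4))"
```

```text
t11.45 [0.4613 0.0512 0.1314] [-1.8e+02  1.0e-01 -9.2e+00] w0.0198 F [-0.1 -0.9 -0.8] g30.0
-> [0.0416, 0.382, 0.0114] roll -2.564
```

Request:
{"method": "carry_out", "body": {"steps": [[[0.042,0.382,0.011],-2.56,1],[[0.042,0.382,0.011],-2.56,1],[[0.042,0.382,0.011],-2.56,1],[[0.042,0.382,0.011],-2.56,1],[[0.042,0.382,0.011],-2.56,1],[[0.042,0.382,0.011],-2.56,1],[[0.042,0.382,0.011],-2.56,1],[[0.042,0.382,0.06],-2.56,1],[[0.042,0.382,0.09],-2.56,1],[[0.042,0.382,0.09],-2.56,1]]}}

```text
time: 12.7
tool_pos: [0.443, -0.3324, 0.0388]
ee_rot: [-3.137, 0.003, 0.284]
wrist_force: [0.6, -0.5, -0.6]
width: 0.0197
finger_force: 30.0
```

```bash
python3 - <<'E'
from g import *
delta((.441,-.3325,.003,16.4))
t=snap('top');a=snap('scene'); c=cloud(a)
A=[t['image'][130:215,235:315],a['image'][200:285,225:315],]
save('c5',np.hstack([cv2.resize(x,(390,400),interpolation=cv2.INTER_CUBIC) for x in A]))
E
```

```text
t12.70 [ 0.443  -0.3324  0.0388] [-179.7    0.2   16.3] w0.0197 F [ 0.6 -0.5 -0.6] g30.0
-> [-0.0019, -0.0005, 0.0358] roll -0.013
```

View pics/c5.png

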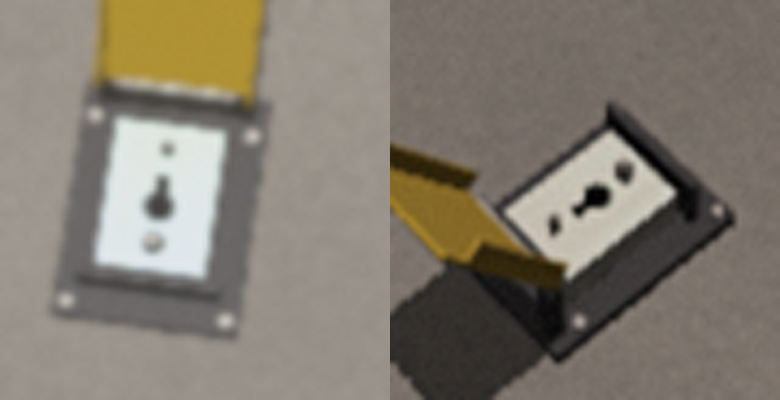

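Top view: the white joint face is fully visible (crop px 160,200), with the large dowel at (153,242) and the small one at (167,150). The cover is open.

Request:
{"method": "carry_out", "body": {"steps": [[[-0.002,0,0.02],0,1],[[-0.002,0,0.031],0,1],[[-0.002,0,0.036],0,1],[[-0.002,0,0.036],0,1],[[-0.002,0,0.036],0,1],[[-0.002,0,0.036],0,-1],[[-0.002,0,0.036],0,-1],[[-0.002,0,0.036],0,-1],[[-0.002,0,0.036],0,-1],[[-0.002,0,0.036],0,-1]]}}

```text
time: 14.05
tool_pos: [0.4424, -0.3338, 0.0057]
ee_rot: [-3.142, -0.0, 0.284]
wrist_force: [-0.1, -0.3, -0.3]
width: 0.0661
finger_force: 0.0
```

```bash
python3 - <<'E'
from g import *
from m import *
delta()
for n,rois in dict(top=((240,130,300,200),(130,205,175,255)),scene=((230,205,310,285),(375,250,430,290))).items():
    s=load(n); hsv=cv2.cvtColor(s['image'],cv2.COLOR_RGB2HSV); H,S,V=cv2.split(hsv)
    w=((S<45)&(V>185)).astype(np.uint8); b=((H>100)&(H<125)&(S>110)).astype(np.uint8)
    print(n,'face',*rect(s,w,.034,rois[0])); print(n,'upper',*rect(s,b,.016,rois[1]))
s=load('top')
for nm,c,z in(('bigdowel',(153,240),.048),('small',(167,149),.048),('bolts',(66,300),.01),('b',(226,320),.01),('b',(96,115),.01),('b',(252,135),.01)):
    u=np.array([c[0]/4.875+235-.5,c[1]/4.706+130-.5]); print(nm,ray(s,u,z).round(4))
f=lambda X:((proj(s,X)-[235,130]+.5)*[4.875,4.706]).round(0)
print(f([*mw(-29),.048]),f([*mw(29),.048]))
E
```

```text
t14.05 [ 0.4424 -0.3338  0.0057] [-180.    -0.    16.3] w0.0661 F [-0.1 -0.3 -0.3] g0.0
top face [609.1  26.5  88.8  62.6  -9.2] [255 155  26  34 626]
top upper [450.3 351.1  78.9  55.  -21.8] [139 215  29  33 432]
scene face [609.4  27.2  85.5  60.1  -8.7] [253 229  37  29 433]
scene upper [454.6 354.   88.2  61.  -22.3] [385 257  38  30 563]
bigdowel [0.5803 0.0309 0.048 ]
small [0.6351 0.0219 0.048 ]
bolts [0.5522 0.0835 0.01  ]
b [ 0.5378 -0.0098  0.01  ]
b [0.6668 0.0643 0.01  ]
b [ 0.6522 -0.0277  0.01  ]
[153. 240.] [168. 145.]
```

Request:
{"method": "carry_out", "body": {"steps": [[[0,0,0],0,-1],[[0,0,-0.04],0,-1],[[0,0,-0.09],0,-1],[[0,0,-0.15],0,-1],[[0,0,-0.15],0,-1]]}}

```text
time: 14.68
tool_pos: [0.4451, -0.3362, 0.1627]
ee_rot: [3.13, -0.007, 0.285]
wrist_force: [-0.4, 0.5, 0.1]
width: 0.0942
finger_force: 0.0
```

```bash
sed -i 's/^MO=.*/MO=np.array([.6091,.0266]); MY=-9.2/' g.py; python3 - <<'E'
from g import *
from m import *
b=snap('top'); s=snap('scene')
print('blade',rect(b,(lambda h:((((h[...,0]<6)|(h[...,0]>172))&(h[...,1]>140))).astype(np.uint8))(cv2.cvtColor(b['image'],cv2.COLOR_RGB2HSV)),.026,(380,200,420,270)))
for c in ((163,207),(206,97)): print(ray(b,(120+c[0]/5.571-.5,205+c[1]/5.8-.5),.016).round(4))
# hole/block centroids inside the blue rectangle: dark or grey blobs
im=b['image'][205:255,120:190]; big=cv2.resize(im,None,fx=8,fy=8,interpolation=cv2.INTER_CUBIC)
hsv=cv2.cvtColor(big,cv2.COLOR_RGB2HSV); blue=((hsv[...,0]>100)&(hsv[...,0]<125)&(hsv[...,1]>110)).astype(np.uint8)
cs,hi=cv2.findContours(blue,cv2.RETR_CCOMP,cv2.CHAIN_APPROX_NONE)
for c,h in zip(cs,hi[0]):
    if cv2.contourArea(c)<60: continue
    M=cv2.moments(c); u=np.array([M['m10'],M['m01']])/M['m00']; uv=(u+.5)/8-.5+[120,205]
    P=np.array([ray(b,(q+.5)/8-.5+[120,205],.016)[:2] for q in c[:,0]])*1000
    print('inner' if h[3]>=0 else 'outer',cv2.contourArea(c),ray(b,uv,.016).round(4),ray(b,uv,.046)[:2].round(4),[np.round(v,1) for v in cv2.minAreaRect(P.astype(np.float32))])
delta((.4503,.3511,.15,158.0))
E
```

```text
blade (array([ 376.8, -353.8,   23.3,   12.4,   15.3]), array([404, 247,   6,   9,  33], dtype=int32))
[0.424  0.3626 0.016 ]
[0.4769 0.3418 0.016 ]
outer 34879.5 [0.45   0.3513 0.016 ] [0.4472 0.3429] [array([450.2, 351.2]), array([55.9, 79.7]), np.float64(68.4)]
inner 1621.0 [0.4236 0.3616 0.016 ] [0.4214 0.353 ] [array([423.8, 361.6]), array([15.6, 16. ]), np.float64(44.8)]
inner 5293.5 [0.4521 0.3569 0.016 ] [0.4492 0.3484] [array([451.9, 356.7]), array([25.9, 28.3]), np.float64(68.7)]
inner 845.0 [0.477  0.3406 0.016 ] [0.4735 0.3324] [array([477.1, 340.6]), array([11.4, 11.8]), np.float64(44.9)]
t14.78 [ 0.4425 -0.334   0.1562] [179.9  -0.   16.3] w0.0938 F [ 0.9 -0.3 -1.1] g0.0
-> [0.1997, -0.6554, 0.0062] roll -14.170
```

Request:
{"method": "carry_out", "body": {"steps": [[[0.1,-0.328,0],-7.1,-1],[[0.1,-0.328,0],-7.1,-1],[[0.1,-0.328,0],-7.1,-1],[[0.1,-0.328,0],-7.1,-1],[[0.1,-0.328,0],-7.1,-1],[[0.2,-0.655,0],-14.2,-1],[[0.2,-0.655,0],-14.2,-1],[[0.2,-0.655,0],-14.2,-1],[[0.2,-0.655,0],-14.2,-1],[[0.2,-0.655,0],-14.2,-1]]}}

```text
time: 16.02
tool_pos: [0.4482, 0.2926, 0.1528]
ee_rot: [-3.137, -0.0, 2.166]
wrist_force: [1.6, -0.9, 0.1]
width: 0.0938
finger_force: 0.0
```

```bash
python3 - <<'E'
from g import *
delta((.4502,.3512,.12,158.4))
E
```

```text
t16.02 [0.4482 0.2926 0.1528] [-179.7   -0.   124.1] w0.0938 F [ 1.6 -0.9  0.1] g0.0
-> [0.0474, 0.0345, 0.0328] roll -3.431
```

Request:
{"method": "carry_out", "body": {"steps": [[[0.047,0.034,0.0],-3.3,-1],[[0.047,0.034,0.0],-3.3,-1],[[0.047,0.034,0.0],-3.3,-1],[[0.047,0.034,0.03],-3.3,-1],[[0.047,0.034,0.08],-3.3,-1],[[0.047,0.034,0.08],-3.3,-1],[[0.047,0.034,0.08],-3.3,-1]]}}

```text
time: 16.9
tool_pos: [0.4519, 0.3491, 0.0757]
ee_rot: [-3.141, -0.0, 2.735]
wrist_force: [0.4, 0.5, 0.9]
width: 0.094
finger_force: 0.0
```

```bash
python3 - <<'E'
from g import *
delta((.4502,.3512,.019,158.4))
E
```

```text
t16.90 [0.4519 0.3491 0.0757] [-180.    -0.   156.7] w0.0940 F [0.4 0.5 0.9] g0.0
-> [0.0024, 0.0012, 0.0567] roll -0.168
```

Request:
{"method": "carry_out", "body": {"steps": [[[0.0024,0.0012,0.0],-0.17,-1],[[0.0024,0.0012,0.03],-0.17,-1],[[0.0024,0.0012,0.05],-0.17,-1],[[0.0024,0.0012,0.053],-0.17,-1],[[0.0024,0.0012,0.053],-0.17,-1],[[0.0024,0.0012,0.053],-0.17,-1]]}}

```text
time: 17.65
tool_pos: [0.4513, 0.3519, 0.0245]
ee_rot: [3.139, 0.002, 2.765]
wrist_force: [0.4, 0.6, -0.2]
width: 0.0941
finger_force: 0.0
```

```bash
python3 - <<'E'
from g import *
delta((.4502,.3512,.019,158.4))
E
```

```text
t17.65 [0.4513 0.3519 0.0245] [1.798e+02 1.000e-01 1.584e+02] w0.0941 F [ 0.4  0.6 -0.2] g0.0
-> [0.0007, -0.0011, 0.0055] roll 0.004
```

Request:
{"method": "carry_out", "body": {"steps": [[[0.0005,-0.001,0.0055],0,-1],[[0.0005,-0.001,0.0055],0,-1],[[0.0005,-0.001,0.0055],0,1],[[0.0005,-0.001,0.0055],0,1],[[0.0005,-0.001,0.0055],0,1],[[0.0005,-0.001,0.0055],0,1],[[0.0005,-0.001,0.0055],0,1],[[0.0005,-0.001,0.0055],0,1],[[0.0005,-0.001,0.0055],0,1],[[0.0005,-0.001,0.0055],0,1]]}}

```text
time: 18.9
tool_pos: [0.4496, 0.3508, 0.0173]
ee_rot: [3.141, 0.0, 2.765]
wrist_force: [0.2, 1.9, -0.8]
width: 0.0177
finger_force: 0.6
```

```bash
python3 - <<'E'
from g import *
delta()
E
```

```text
t18.90 [0.4496 0.3508 0.0173] [179.9   0.  158.4] w0.0177 F [ 0.2  1.9 -0.8] g0.6
```

Request:
{"method": "carry_out", "body": {"steps": [[[0,0,0],0,1],[[0,0,0],0,1],[[0,0,0],0,1],[[0,0,0],0,1]]}}

```text
time: 19.4
tool_pos: [0.4495, 0.3506, 0.0173]
ee_rot: [3.141, 0.0, 2.765]
wrist_force: [0.0, 2.6, 0.3]
width: 0.0157
finger_force: 30.0
```

```bash
python3 - <<'E'
from g import *
delta()
E
```

```text
t19.40 [0.4495 0.3506 0.0173] [180.    0.  158.4] w0.0157 F [0.  2.6 0.3] g30.0
```

Request:
{"method": "carry_out", "body": {"steps": [[[0,0,-0.02],0,1],[[0,0,-0.06],0,1],[[0,0,-0.11],0,1],[[0,0,-0.11],0,1],[[0,0,-0.11],0,1]]}}

```text
time: 20.02
tool_pos: [0.4484, 0.3496, 0.1252]
ee_rot: [-3.139, -0.002, 2.765]
wrist_force: [-0.2, -0.4, -4.4]
width: 0.0159
finger_force: 30.0
```

```bash
python3 - <<'E'
from g import *
delta((*mw(-.4),.12,170.8))
E
```

```text
t20.02 [0.4484 0.3496 0.1252] [-1.798e+02 -1.000e-01  1.584e+02] w0.0159 F [-0.2 -0.4 -4.4] g30.0
-> [-0.2679, -0.2413, 0.0052] roll -1.238
```

Request:
{"method": "carry_out", "body": {"steps": [[[-0.05,-0.045,0],-0.3,1],[[-0.09,-0.082,0],-0.5,1],[[-0.13,-0.118,0],-0.7,1],[[-0.17,-0.154,0],-0.9,1],[[-0.21,-0.19,0],-1.1,1],[[-0.24,-0.216,0],-1.24,1],[[-0.26,-0.234,0],-1.24,1],[[-0.268,-0.241,0],-1.24,1],[[-0.268,-0.241,0],-1.24,1],[[-0.268,-0.241,0],-1.24,1]]}}

```text
time: 21.28
tool_pos: [0.6092, 0.029, 0.1264]
ee_rot: [3.141, -0.002, 2.983]
wrist_force: [0.4, -0.5, -3.3]
width: 0.0161
finger_force: 30.0
```

```bash
cat > u.py <<'E'
from g import *
import sys
delta((*mw(-.4),.12,170.8),(*mw(-.4),.068,170.8))
a=snap('scene'); c=cloud(a); p=robot.get_obs()['tool_pos']
hsv=cv2.cvtColor(a['image'],cv2.COLOR_RGB2HSV); H,S,V=cv2.split(hsv)
m=((H>98)&(H<128)&(S>100)); m[:190]=0; m[300:]=0; m[:,:210]=0; m[:,330:]=0
zt=p[2]-.0173+.016
P=c[m]; k=abs(P[:,2]-zt)<.006; Q=P[k][:,:2]*1000
print('n',m.sum(),k.sum(),'top z',zt, np.median(P[:,2]))
R=np.array([mw(1)-mw(0),mw(0,1)-mw(0)])*1000
L=(P[k][:,:2]-MO)@R.T*1000; print('mould-frame extents',np.percentile(L,[1,99],axis=0).round(1).tolist())
save(sys.argv[1],cv2.resize(a['image'][190:290,220:340],(720,600),interpolation=cv2.INTER_CUBIC))
E
python3 u.py c6
```

```text
t21.27 [0.6092 0.029  0.1264] [ 1.800e+02 -1.000e-01  1.709e+02] w0.0161 F [ 0.4 -0.5 -3.3] g30.0
-> [0.0001, -0.0024, 0.0064] roll 0.010
-> [0.0001, -0.0024, 0.0584] roll 0.010
n 412 341 top z 0.1255040771591009 0.12571236827771964
mould-frame extents [[-37.8, -22.8], [42.3, 34.2]]
```

View pics/c6.png

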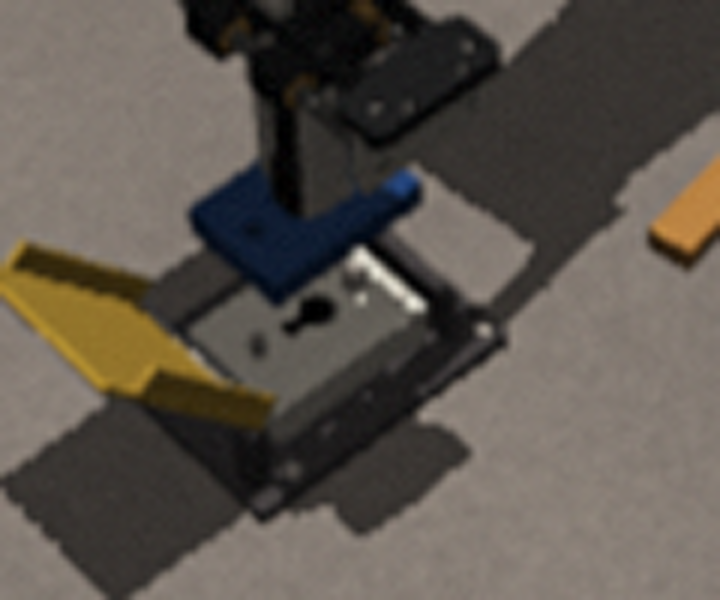

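Scene view: the blue half is level in the gripper over the mould (px 310,230), with its small hole (px 255,228) on the hinge side. I'll fine-align and then lower it.

Request:
{"method": "carry_out", "body": {"steps": [[[0,-0.0024,0],0,1],[[0,-0.0024,0.02],0,1],[[0,-0.0024,0.04],0,1],[[0,-0.0024,0.053],0,1],[[0,-0.0024,0.053],0,1],[[0,-0.0024,0.053],0,1]]}}

```text
time: 22.08
tool_pos: [0.6102, 0.0255, 0.0752]
ee_rot: [3.141, 0.002, 2.982]
wrist_force: [0.4, 0.1, -2.8]
width: 0.0157
finger_force: 30.0
```

```bash
python3 - <<'E'
from g import *
delta((*mw(-.4),.068,170.8))
o=robot.get_obs(); print(o['wrist_torque'].round(2))
E
```

```text
t22.07 [0.6102 0.0255 0.0752] [1.800e+02 1.000e-01 1.708e+02] w0.0157 F [ 0.4  0.1 -2.8] g30.0
-> [0.0017, 0.0009, 0.0072] roll 0.003
[ 0.06 -0.01 -0.05]
```

```bash
cat > avg.py <<'E'
from g import *
P=[];F=[];Tq=[]
for i in range(6):
    robot.snapshot('top'); o=robot.get_obs(); P.append(o['tool_pos']);F.append(o['wrist_force']);Tq.append(o['wrist_torque'])
P=np.array(P); p=P.mean(0); print('t%.2f'%o['time'],p.round(4),'sd',P.std(0).round(4),'F',np.mean(F,0).round(2),'T',np.mean(Tq,0).round(2),'yaw %.2f'%np.degrees(o['ee_rot'][2]),'g%.1f w%.4f'%(o['finger_force'],o['width']))
yaw=o['ee_rot'][2]; d=np.r_[mw(-.4),.0513]-p
print('to seat: tx %.4f ty %.4f tz %.4f'%(d[0]*np.cos(yaw)+d[1]*np.sin(yaw),d[0]*np.sin(yaw)-d[1]*np.cos(yaw),-d[2]))
E
python3 avg.py
```

```text
t22.38 [0.6103 0.0254 0.0752] sd [0.0002 0.     0.0003] F [-0.04  0.19 -3.06] T [ 0.01  0.   -0.01] yaw 170.82 g30.0 w0.0159
to seat: tx 0.0017 ty 0.0010 tz 0.0239
```

Request:
{"method": "carry_out", "body": {"steps": [[[0.0017,0.001,0],0,1],[[0.0017,0.001,0.004],0,1],[[0.0017,0.001,0.008],0,1],[[0.0017,0.001,0.012],0,1],[[0.0017,0.001,0.014],0,1],[[0.0017,0.001,0.014],0,1]]}}

```text
time: 23.12
tool_pos: [0.6081, 0.0266, 0.0599]
ee_rot: [3.142, -0.0, 2.981]
wrist_force: [-0.4, 0.1, -3.1]
width: 0.0158
finger_force: 30.0
```

```bash
python3 avg.py
```

```text
t23.43 [0.6081 0.0267 0.0603] sd [0.     0.     0.0001] F [ 0.05  0.08 -3.08] T [-0.   -0.   -0.01] yaw 170.82 g30.0 w0.0159
to seat: tx -0.0006 ty 0.0001 tz 0.0090
```

Request:
{"method": "carry_out", "body": {"steps": [[[-0.0006,0,0.002],0,1],[[-0.0006,0,0.004],0,1],[[-0.0006,0,0.006],0,1],[[-0.0006,0,0.007],0,1],[[-0.0006,0,0.007],0,1]]}}

```text
time: 24.05
tool_pos: [0.6086, 0.0266, 0.053]
ee_rot: [3.142, -0.0, 2.981]
wrist_force: [-0.5, -1.4, -2.8]
width: 0.0159
finger_force: 30.0
```

```bash
python3 avg.py
```

```text
t24.35 [0.6087 0.0266 0.0532] sd [0.     0.     0.0001] F [ 0.11 -0.08 -3.05] T [-0.04  0.02  0.01] yaw 170.83 g30.0 w0.0156
to seat: tx 0.0000 ty 0.0001 tz 0.0019
```

Request:
{"method": "carry_out", "body": {"steps": [[[0,0,0.001],0,1],[[0,0,0.002],0,1],[[0,0,0.0025],0,1],[[0,0,0.0025],0,1]]}}

```text
time: 24.85
tool_pos: [0.6088, 0.0266, 0.0513]
ee_rot: [3.141, 0.001, 2.982]
wrist_force: [-1.5, -0.7, 0.8]
width: 0.0159
finger_force: 30.0
```

```bash
python3 avg.py
```

```text
t25.15 [0.6088 0.0266 0.0513] sd [0. 0. 0.] F [-1.77 -0.07  1.69] T [-0.    0.34 -0.03] yaw 170.82 g30.0 w0.0160
to seat: tx 0.0001 ty 0.0001 tz -0.0000
```

Request:
{"method": "carry_out", "body": {"steps": [[[0,0,0.0007],0,1],[[0,0,0.0014],0,1],[[0,0,0.002],0,1],[[0,0,0.002],0,1],[[0,0,0.002],0,1]]}}

```text
time: 25.78
tool_pos: [0.6089, 0.0266, 0.0512]
ee_rot: [3.141, 0.001, 2.982]
wrist_force: [-5.4, -0.1, 10.8]
width: 0.0159
finger_force: 30.0
```

```bash
python3 avg.py
```

```text
t26.07 [0.6089 0.0266 0.0513] sd [0. 0. 0.] F [-5.29  0.06 10.44] T [0.04 1.08 0.01] yaw 170.83 g30.0 w0.0160
to seat: tx 0.0002 ty 0.0000 tz -0.0000
```

Request:
{"method": "carry_out", "body": {"steps": [[[0.0007,0,0.0007],0,1],[[0.0014,0,0.0014],0,1],[[0.0014,0,0.002],0,1],[[0.0014,0,0.002],0,1],[[0.0014,0,0.002],0,1]]}}

```text
time: 26.7
tool_pos: [0.609, 0.0266, 0.0512]
ee_rot: [3.141, 0.005, 2.981]
wrist_force: [-5.0, 0.2, 14.6]
width: 0.0159
finger_force: 30.0
```

```bash
python3 avg.py; python3 u.py c7; python3 lvl.py; python3 - <<'E'
from g import *
t=snap('top'); save('t9',t['image'],1.4)
E
```

```text
t27.00 [0.609  0.0266 0.0512] sd [0. 0. 0.] F [-4.72 -0.55 14.92] T [-0.02  1.22  0.02] yaw 170.83 g30.0 w0.0158
to seat: tx 0.0003 ty 0.0000 tz -0.0001
t27.00 [0.609  0.0266 0.0512] [180.    0.3 170.8] w0.0158 F [-5.7 -0.7 14.8] g30.0
-> [0.0003, 0.0, -0.0688] roll 0.003
-> [0.0003, 0.0, -0.0168] roll 0.003
n 376 309 top z 0.04994151376255922 0.05094834502241348
mould-frame extents [[-40.0, -26.8], [43.1, 31.6]]
t27.10 [0.6089 0.0266 0.0512] [180.    0.3 170.8] w0.0162 F [-4.6  0.4 15.3] g30.0
cover n 604 x [ 18. 141.] z [ 67. 173.] line slope deg 51.4
blade slope [ 0.033 -3.509] 69.0 94
```

View pics/c7.png

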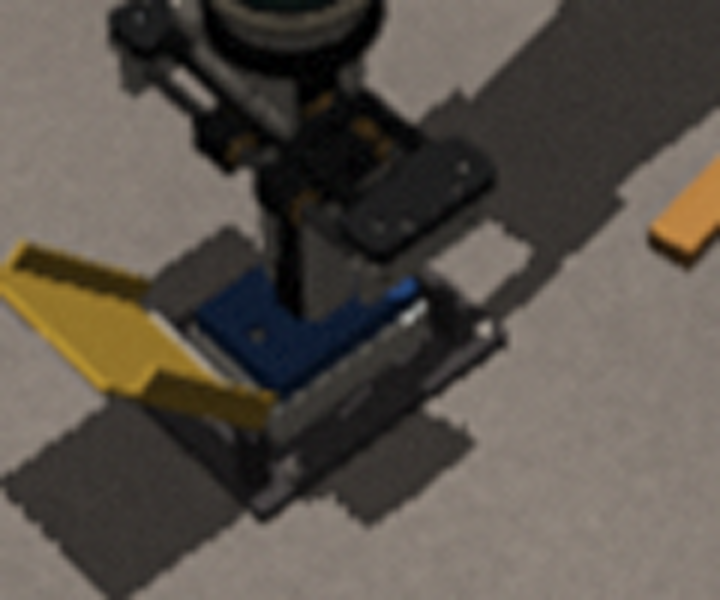

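View pics/t9.png

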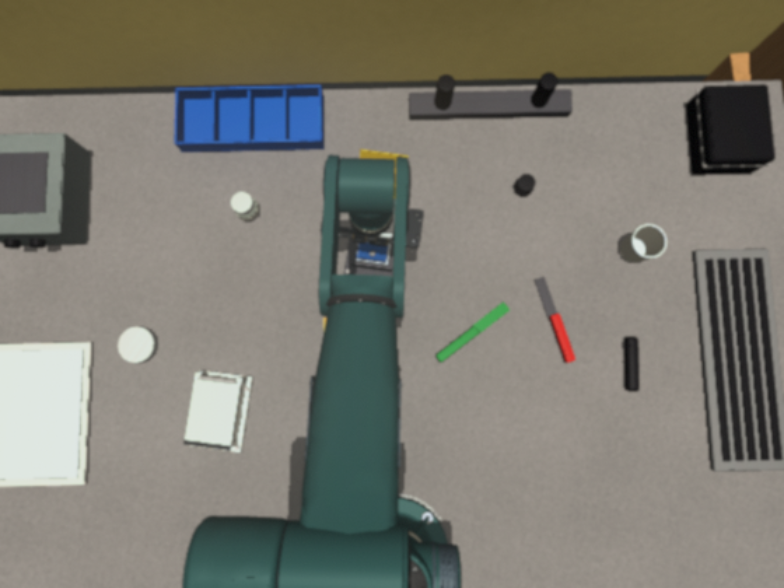

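Scene view: the blue half sits flush on the lower half (px 310,330), and the cover is still open. Top view: the red blade lies on the bench (px 555,320) and the bystanders haven't moved. The tool shows a slight tilt, so I'll take back the sideways shift.

Request:
{"method": "carry_out", "body": {"steps": [[[-0.0007,0,0.0004],0,1],[[-0.0014,0,0.0008],0,1],[[-0.0014,0,0.001],0,1],[[-0.0014,0,0.001],0,1],[[-0.0014,0,0.001],0,1]]}}

```text
time: 27.78
tool_pos: [0.6089, 0.0266, 0.0512]
ee_rot: [3.142, 0.002, 2.982]
wrist_force: [-10.0, 1.1, 19.8]
width: 0.016
finger_force: 30.0
```

```bash
python3 avg.py; python3 -c "
from g import *
print(robot.get_obs()['ee_rot'])"
```

```text
t28.07 [0.6089 0.0266 0.0512] sd [0. 0. 0.] F [-10.44   0.08  20.44] T [0.06 2.02 0.  ] yaw 170.83 g30.0 w0.0162
to seat: tx 0.0002 ty 0.0001 tz -0.0001
[3.14145998e+00 2.25291728e-03 2.98161583e+00]
```

```bash
python3 -c "
from h import *
print(robot.close_job())"
```

```text
the job is handed in; nothing more can be done
None
```

I handed the job in at about 28 s, but it returned no verdict: the cover leans back about 128° from closed, the red blade lies on the bench, and the bystanders look unmoved. The upper half sits flush on the dowels, with the gripper still holding it and pressing down with about 20 N.

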